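# Rock the ball sorter's gate and feed the mill balls down the other chute

### The arm

A 6-joint arm with a two-finger parallel gripper is mounted at the origin on a cart in front of the work surface, level with it; the furniture and walls round the work are solid. World frame = base frame: x ahead of the robot, y to its left, z up, the work surface at z = 0. Lengths are in m, angles in rad, forces in N, time in s.
With the tool pointing down it reaches from about 0.375 to 0.9 m from the base axis. Payload 3.1 kg.
Tool frame: the origin (TCP) lies midway between the tips of the shut fingers; the grasp point (between the pads) lies 19 mm behind it; z points along the fingers, y is the line along which they close (so a half turn about z gives the same grasp; the last joint's range is limited). The gripper opens to 85 mm and grips with 20 to 120 N. Pads are 22 mm wide; open, the fingers measure 114 mm over their backs; the gripper's body (76 mm by 85 mm) begins 54 mm behind the grasp point. The pads swing forward as they close: fully open they stand 13 mm farther back than shut.
Start: joints at [1.069, 0.527, 1.433, -0, 1.181, -0.178], TCP at [0.199, 0.593, 0.231] pointing down, gripper open.
Joint ranges: [-3.08, 3.08], [-0.75, 2.2], [0.22, 2.44], [-1.43, 4.57], [0, 2.65], [-2.85, 2.85]. Speed limits (rad/s): [2.79, 2.79, 3.14, 3.14, 3.14, 3.14].

### API

Orientations are given as [roll, pitch, yaw] about the fixed x, y, z axes, in that order (R = Rz(yaw) Ry(pitch) Rx(roll)).
In Python, from plant import ctrl, optics gives the robot as it stands. The module is installed in compiled form; this text tells all that it offers.
- The arm moves only by the shell command python3 -m creep 'ROWS' [FORCE]. ROWS is JSON, a list of rows, each a list of 5 numbers: the shift along the tool's x, y, z in cm, then the turn about the tool's z in rad, then the opening, from -1 (shut) to 1 (fully open). A call has 1 to 12 rows; each row shifts and turns the commanded pose from where the row before left it, along the tool's axes as they then stand; what a row does not reach is not made up. A row lasts 1/10 s, in which the tool goes at most 50 mm and 8.59 degrees, less where a joint would pass 70% of its speed; a pose out of reach is approached as far as the arm can. A call with a gripper value outside its range is refused whole. The fingers move at their own pace and stop on an object; FORCE is the grip in N (left out, the last holds). Time passes only in rows, so rows that do not move let the fingers close. It gives the time, the measured TCP pose, the force, the opening and the grip force at its end, in the units of the state.
- ctrl.state(): the state, without advancing time (a new reading comes with each control period).
- optics.grab_frame(name): name is "scene" or "top" or "wrist"; returns a dict with "pixels" (400x640x3 uint8, red, green, blue), "fx", "fy", "cx", "cy" (pixels), "extrinsics" (4x4, takes a point from camera to world coordinates). Camera axes: x right, y up, looking along -z (the intrinsics and any distortion apply to the point x, -y, -z); pixel columns grow to the right and rows downward; lengths in m; the calibration is good to about 2 mm. A picture is of the moment at which its call begins. There is no depth.
- ctrl.close_job(): hands the job in; it is judged then, once.
The state is a dict: "clock": time; "q": joint angles; "qvel": joint speeds; "effort": joint torques, N m; "tool_pos": TCP position; "tool_rot": TCP orientation; "wrist_force": force on the tool from outside, world axes, zero at the start; "ft_torque": the same for the moment, N m; "finger_gap": opening from 0.0 (shut) to 1.0 (fully open); "finger_force": force on a finger pad.
Only numpy, scipy, OpenCV 4.12 (cv2) and the standard library are available. Lean on these libraries where they do the work, as an engineer would, in place of code of your own. Each camera call takes 0.05 s, during which the arm holds its last target. There are 200 camera calls.

### The job

Switch the little two-way ball sorter over: with your fingertips, press down the raised end of its seesaw gate so that it rocks over its pivot and stays tipped the other way. Then push the two steel balls along the feed channel, toward the robot and off its open end, so that both drop onto the gate and roll down that newly chosen chute into its tray. Only press and push, gently: do not pinch the balls, pick them up or help them down the chute by hand, and leave the things standing round the sorter where they are.

Things in the scene. Friction and masses are not known exactly. Their poses are not given: they have to be found in the camera images.
- sorter: Fixed two-way ball sorter of bare metal, 390 mm long, with a grey plastic catch tray at each end. Origin on the bench under the middle of the gate's pivot; x points away from the robot to the feed channel, y along the machine to the left chute, z up. Pivot at z = 105 mm, parallel to x. Chutes, 48 mm wide inside, slope from y = +-60 to +-135 mm into the trays. Base: x = -42 to +30 mm.
- gate (a joint): Seesaw angle (rad); the gate is a steel trough, 170 mm along y, 44 mm wide inside, top-heavy (dark round weight bar in front), so it rests at a stop: -0.26 left (+y) end down, balls go left; +0.26 right end down, balls go right. Starts at either. 1 N on the raised tab rocks it; past level it falls over by itself. Its front wall, 32 mm high, stops the balls; its rear wall is lower than the channel.
- tab_left (a point): Middle of the top of the gate's left press tab, a flat steel plate 36 mm (x) by 32 mm (y), 4 mm thick, sticking out behind the trough's left end, at x = 40, y = +72 mm in the sorter when level. About 134 mm above the bench when this end is up, 97 mm when down. Nothing above it.
- tab_right (a point): The same for the press tab behind the trough's right end, at y = -72 mm.
- feed_edge (a point): Middle of the open front end of the feed channel, on its floor: 130 mm above the bench, 22.5 mm behind the pivot. The channel, 27 mm wide, runs from here 100 mm straight back (+x of the sorter), sinking 3 degrees backward (5 mm in all); side walls 3.5 mm high; back end open. A 4 mm cross rib, 58.5 mm behind this end, holds the balls; behind them is free room for shut fingers.
- tray_left (a point): Middle of the floor of the left (+y) catch tray, at x = -6, y = +163, z = 8 mm in the sorter. The tray is 54 mm square inside, open above, with walls 36 to 50 mm high.
- tray_right (a point): The same for the right (-y) catch tray, at y = -163 mm.
- ball_front_center (a point): Centre of the front one of two equal steel balls, 25 mm in diameter, 64 g, lying one behind the other, touching, in the feed channel. This one is nearer the gate, about 24 mm behind the open end, 12.5 mm above the channel's floor. They roll freely; pushing the rear ball pushes both.
- ball_rear_center (a point): Centre of the rear ball, about 49 mm behind the open end, resting against the rib.
- ball_front: The front steel ball (as above; its origin is a point on its skin and turns as it rolls: use the centre).
- ball_rear: The rear steel ball (likewise).
- sample_cup: Bystander: white sample cup with a white screw cap, 48 mm across, 60 mm high, standing behind the right part of the sorter. Origin: centre of its underside.
- sample_pot: Bystander: sample pot, pale translucent body and light grey screw cap, 46 mm across, 66 mm high, standing to the right of the cup. Origin: centre of its underside.
- forceps: Bystander: steel forceps, 131 mm long, 9 mm high, lying on the bench at the right. Origin: middle of the underside.
- jar_lid: Bystander: white round jar lid, 95 mm across, 19 mm high, lying to the left of the sorter. Origin: centre of the underside.
- tape_roll: Bystander: roll of brown tape, 92 mm across, 48 mm high, farther left. Origin: centre of the underside.
- marker: Bystander: marker pen, 135 mm long, 17 mm thick, lying at the far left. Origin: middle of the underside.

How it is judged:
On the way:
1. the gate is rocked fully over to the other side while both balls still wait in the feed channel (distance of tab_left from where it was at the start of the episode above 0.021 m and (value of joint gate below -0.22 rad or value of joint gate above 0.22 rad) and x of each of ball_front_center, ball_rear_center in the frame of sorter above 0.02 m and z of each of ball_front_center, ball_rear_center in the frame of sorter above 0.132 m), for 0.2 s.
At the end, for the whole second after the job is handed in: The gate rests tipped to the side opposite to its start (within 0.04 rad of its stop; tab more than 21 mm from where it started), and both balls lie inside the tray on the gate's lowered side, slower than 50 mm/s (distance of tab_left from where it was at the start of the episode above 0.021 m and ((value of joint gate below -0.22 rad and y of ball_front_center in the frame of sorter between 0.136 and 0.193 m and x of ball_front_center in the frame of sorter between -0.036 and 0.024 m and z of each of ball_front_center, ball_rear_center in the frame of sorter below 0.05 m and y of ball_rear_center in the frame of sorter between 0.136 and 0.193 m and x of ball_rear_center in the frame of sorter between -0.036 and 0.024 m) or (value of joint gate above 0.22 rad and y of ball_front_center in the frame of sorter between -0.193 and -0.136 m and x of ball_front_center in the frame of sorter between -0.036 and 0.024 m and z of each of ball_front_center, ball_rear_center in the frame of sorter below 0.05 m and y of ball_rear_center in the frame of sorter between -0.193 and -0.136 m and x of ball_rear_center in the frame of sorter between -0.036 and 0.024 m)) and linear speed of each of ball_front, ball_rear below 0.05 m/s); the robot touches nothing.
It fails at once if a ball is lifted off the feed channel or carried above it (z of any of ball_front_center, ball_rear_center in the frame of sorter above 0.165 m).
It fails at once if a ball is handled away from the feed channel (carried, or steered down the chute or about in the tray) ((contact force between the fingers and ball_front above 0.3 N and (y of ball_front_center in the frame of sorter above 0.05 m or y of ball_front_center in the frame of sorter below -0.05 m or z of ball_front_center in the frame of sorter below 0.105 m)) or (contact force between the fingers and ball_rear above 0.3 N and (y of ball_rear_center in the frame of sorter above 0.05 m or y of ball_rear_center in the frame of sorter below -0.05 m or z of ball_rear_center in the frame of sorter below 0.105 m))).
It fails at once if a ball falls off the sorter ((z of ball_front_center in the frame of sorter below 0.09 m and (x of ball_front_center in the frame of sorter above 0.04 m or x of ball_front_center in the frame of sorter below -0.046 m or y of ball_front_center in the frame of sorter above 0.2 m or y of ball_front_center in the frame of sorter below -0.2 m)) or (z of ball_rear_center in the frame of sorter below 0.09 m and (x of ball_rear_center in the frame of sorter above 0.04 m or x of ball_rear_center in the frame of sorter below -0.046 m or y of ball_rear_center in the frame of sorter above 0.2 m or y of ball_rear_center in the frame of sorter below -0.2 m))).
It fails at once if a thing standing round the sorter is moved more than 30 mm (distance of any of sample_cup, sample_pot, forceps, jar_lid, tape_roll, marker from where it was at the start of the episode above 0.03 m).
It fails at once if a ball is pinched or pressed hard (contact force between the fingers and ball_front above 15 N or contact force between the fingers and ball_rear above 15 N).
It also fails if it takes over 45 s, if anything falls off the work surface, if the arm or the gripper's body presses on something with over 40 N, if the wrist force passes 120 N, or if a joint passes its speed limit or range.

## Working session

There is one attempt and no reset: what is moved stays moved. The work goes in short steps, Python scripts to look and compute and a shell command to move; the robot and the scene stay as the last step left them, time stands still between calls to the robot, and variables do not carry over. Pictures are saved under pics/ and viewed, at most 10 in all, crops included, and the job is handed in when it is done.

```bash
mkdir -p pics; python3 - <<'E'
from plant import ctrl, optics
import cv2,pickle
s=ctrl.state();print(s['clock'],s['tool_pos'],s['tool_rot'],s['finger_gap'])
F={}
for n in ("scene","top"):
    f=optics.grab_frame(n);F[n]=f
    cv2.imwrite(f'pics/{n}0.png',f['pixels'][:,:,::-1]);print(n,f['fx'],f['cx'],f['cy'],f['extrinsics'].round(3).tolist(),[k for k in f])
pickle.dump(F,open('f0.pkl','wb'))
E
```

```text
0.0 [0.19848146 0.59187301 0.2303331 ] [-3.13941778e+00 -3.59728450e-04  2.81781023e+00] 0.9990596305994085
scene 517.6358805901131 318.14354855403025 197.65580182645064 [[-0.762, 0.495, -0.417, -0.421], [-0.648, -0.57, 0.506, 1.163], [0.013, 0.655, 0.755, 1.728], [0.0, 0.0, 0.0, 1.0]] ['pixels', 'fx', 'fy', 'cx', 'cy', 'extrinsics']
top 386.74608335821176 320.06025607433077 198.60346150494146 [[0.006, 0.997, -0.076, 0.366], [-1.0, 0.006, 0.001, 0.092], [0.002, 0.076, 0.997, 1.352], [0.0, 0.0, 0.0, 1.0]] ['pixels', 'fx', 'fy', 'cx', 'cy', 'extrinsics']
```

View pics/scene0.png

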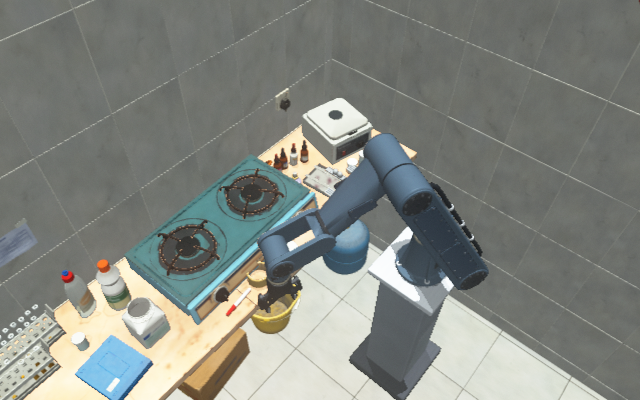

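View pics/top0.png

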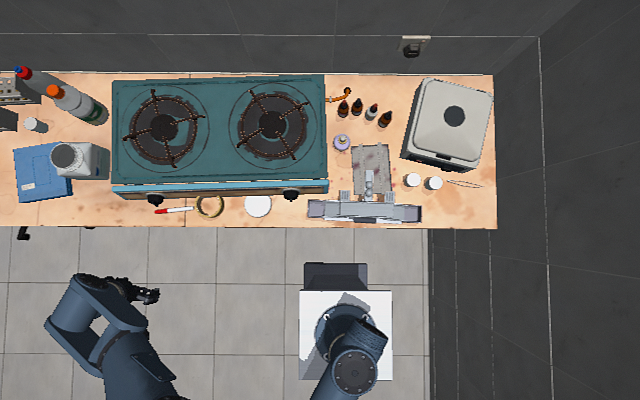

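The scene view has the sorter hidden by the arm. The top view shows the sorter at about (366,208), channel going up from (368,195) to (368,170), and the cup and pot at (412,180) and (434,183). I'll enlarge it.

```bash
cat > h.py <<'E'
import numpy as np,cv2
def ray(f,u,v):
    E=f['extrinsics'];d=E[:3,:3]@np.array([(u-f['cx'])/f['fx'],-(v-f['cy'])/f['fy'],-1]);return E[:3,3],d/np.linalg.norm(d)
def onz(f,u,v,z):
    o,d=ray(f,u,v);return (o+d*(z-o[2])/d[2])
def proj(f,p):
    E=f['extrinsics'];c=E[:3,:3].T@(np.asarray(p)-E[:3,3]);return f['cx']+f['fx']*c[0]/-c[2],f['cy']-f['fy']*c[1]/-c[2]
E
python3 - <<'E'
import pickle,cv2
from h import *
f=pickle.load(open('f0.pkl','rb'))['top']
c=f['pixels'][160:230,295:455,::-1]
cv2.imwrite('pics/crop0.png',cv2.resize(c,None,fx=5,fy=5,interpolation=cv2.INTER_CUBIC))
for u,v,z in [(308,210,.04),(422,215,.04),(368,197,.13),(368,172,.13),(412,180,.06),(434,183,.066),(368,205,.11)]: print(u,v,onz(f,u,v,z).round(3))
E
```

```text
308 210 [0.427 0.13  0.04 ]
422 215 [ 0.412 -0.256  0.04 ]
368 197 [ 0.465 -0.062  0.13 ]
368 172 [ 0.545 -0.062  0.13 ]
412 180 [ 0.529 -0.219  0.06 ]
434 183 [ 0.518 -0.291  0.066]
368 205 [ 0.441 -0.065  0.11 ]
```

View pics/crop0.png

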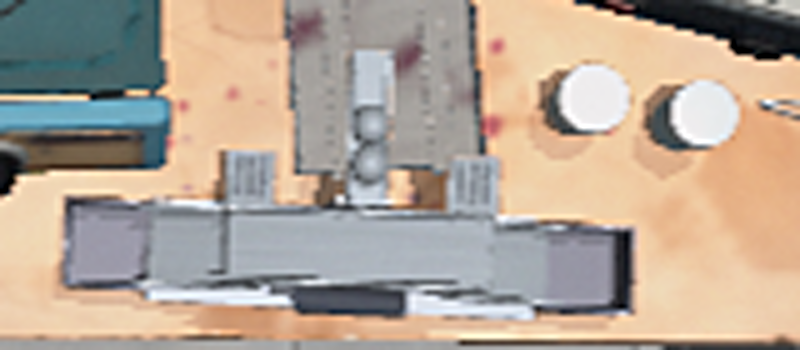

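Top crop: balls at image (369,184) and (369,192), tabs at (345,196) and (390,197). Sorter yaw is about −0.05. I can't tell from this which end is up, so I'll go closer and use the wrist camera.

```bash
python3 -m creep '[[0,0,-3.5,-0.135,-1],[0,0,-3.5,-0.135,-1],[-1.8,-4,0,0,-1],[-1.8,-4,0,0,-1],[-1.8,-4,0,0,-1],[-1.8,-4,0,0,-1],[-1.8,-4,0,0,-1],[-1.8,-4,0,0,-1],[-1.8,-4,0,0,-1],[-1.8,-4,0,0,-1]]' 20 && python3 -m creep '[[-1.8,-4,0,0,-1],[-1.8,-4,0,0,-1],[-1.8,-4,0,0,-1],[-1.8,-4,0,0,-1],[-1.8,-4,0,0,-1],[-1.8,-4,0,0,-1],[-1.8,-4,0,0,-1],[-1.8,-4,0,0,-1],[0,0,0,0,-1],[0,0,0,0,-1]]'
python3 - <<'E'
from plant import ctrl, optics
import cv2,pickle
s=ctrl.state();print(s['clock'],s['tool_pos'],s['tool_rot'],s['finger_gap'],s['wrist_force'],s['q'])
F={n:optics.grab_frame(n) for n in ("wrist","scene")}
f=F['wrist'];print(f['fx'],f['extrinsics'].round(3).tolist())
cv2.imwrite('pics/w1.png',f['pixels'][:,:,::-1])
pickle.dump(F,open('f1.pkl','wb'))
E
```

```text
clock: 1.1
tool_pos: [0.3254, 0.2635, 0.3011]
tool_rot: [-3.141, -0.0, 3.088]
wrist_force: [0.1, -0.9, -0.5]
finger_gap: 0.002
finger_force: 0.0
clock: 2.1
tool_pos: [0.4516, -0.0627, 0.3007]
tool_rot: [3.141, -0.002, 3.085]
wrist_force: [-0.1, -0.0, -0.2]
finger_gap: -0.0
finger_force: 0.0
2.1 [ 0.45164676 -0.06265088  0.30073857] [ 3.14063039e+00 -1.68300664e-03  3.08528834e+00] -0.00018164334416188106 [-0.11583214 -0.03065712 -0.16977861] [-3.83991935e-01  2.08877028e-01  1.74419633e+00  3.97808976e-04
  1.19042249e+00 -1.89863118e+00]
341.30592950024976 [[0.056, -0.957, -0.286, 0.379], [0.998, 0.054, 0.016, -0.06], [-0.0, -0.286, 0.958, 0.443], [0.0, 0.0, 0.0, 1.0]]
```

View pics/w1.png

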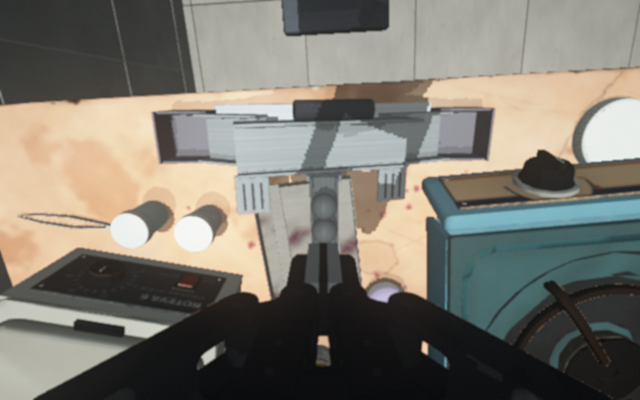

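Wrist view: the right tab at (253,193) looks larger and higher than the left one at (391,182), so the right end is up. Balls are at about (323,206) and (324,232). Now to compute positions.

```bash
python3 - <<'E'
import pickle
from h import *
t=pickle.load(open('f0.pkl','rb'))['top'];w=pickle.load(open('f1.pkl','rb'))['wrist']
for n,p,q,z in [('bf',(369.2,192.4),(323,206),.141),('br',(369,184.4),(324,232),.14),('tabR',(389.6,196.8),(253,193),.134),('tabL',(345,195.6),(391,182),.097)]:
    (o1,d1),(o2,d2)=ray(t,*p),ray(w,*q)
    s=np.linalg.lstsq(np.c_[d1,-d2],o2-o1,rcond=None)[0]
    print(n,'top',onz(t,*p,z).round(4),'wrist',onz(w,*q,z).round(4),'tri',((o1+d1*s[0]+o2+d2*s[1])/2).round(3))
c=cv2.resize(w['pixels'][90:270,190:440,::-1],None,fx=3.2,fy=3.2,interpolation=cv2.INTER_CUBIC)
cv2.imwrite('pics/w1c.png',c)
E
```

```text
bf top [ 0.4784 -0.0645  0.141 ] wrist [ 0.4765 -0.0652  0.141 ] tri [ 0.479 -0.065  0.133]
br top [ 0.5038 -0.0641  0.14  ] wrist [ 0.503  -0.0658  0.14  ] tri [ 0.505 -0.065  0.136]
tabR top [ 0.4655 -0.1298  0.134 ] wrist [ 0.4622 -0.1304  0.134 ] tri [ 0.467 -0.133  0.118]
tabL top [0.4715 0.0087 0.097 ] wrist [0.4685 0.0063 0.097 ] tri [0.472 0.008 0.085]
```

View pics/w1c.png

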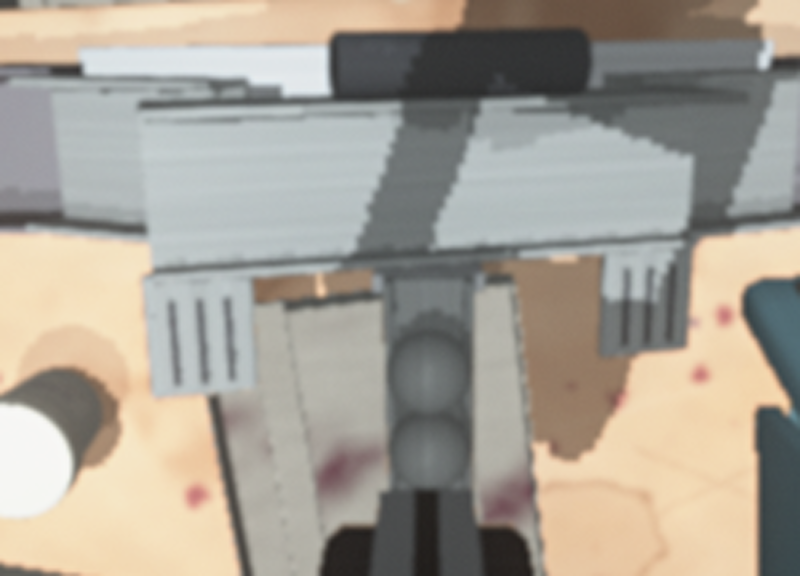

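Right end up is confirmed; its tab is at about (0.466, −0.132, 0.134). The gripper goes over it and presses down to about z 0.108.

```bash
python3 -m creep '[[-0.9,-3.5,3,0,-1],[-0.9,-3.5,4,0,-1],[0,0,4,0,-1],[0,0,3,0,-1],[0,0,1,0,-1],[0,0,0,0,-1],[0,0,0,0,-1]]' && python3 -m creep '[[0,0,0.4,0,-1],[0,0,0.4,0,-1],[0,0,0.4,0,-1],[0,0,0.4,0,-1],[0,0,0.4,0,-1],[0,0,0.4,0,-1],[0,0,0.4,0,-1],[0,0,0.4,0,-1],[0,0,0.4,0,-1],[0,0,0.3,0,-1],[0,0,0,0,-1],[0,0,0,0,-1]]'
```

```text
clock: 2.9
tool_pos: [0.4665, -0.1299, 0.1554]
tool_rot: [-3.141, 0.002, 3.089]
wrist_force: [0.6, -0.1, -0.1]
finger_gap: -0.002
finger_force: 0.0
clock: 4.1
tool_pos: [0.4657, -0.1303, 0.1151]
tool_rot: [3.141, -0.0, 3.088]
wrist_force: [0.2, -0.3, -0.5]
finger_gap: 0.002
finger_force: 0.0
```

```bash
python3 -m creep '[[0,0,0.4,0,-1],[0,0,0.4,0,-1],[0,0,0.2,0,-1],[0,0,0,0,-1],[0,0,-2,0,-1],[0,0,-4,0,-1],[0,0,-4,0,-1],[-2.2,2.2,-1,0,-1],[-2.2,2.2,0,0,-1],[-2.2,2.2,0,0,-1],[0,0,0,0,-1],[0,0,0,0,-1]]'
python3 - <<'E'
from plant import ctrl, optics
import cv2,pickle
import numpy as np
F={n:optics.grab_frame(n) for n in ("wrist","top")}
pickle.dump(F,open('f2.pkl','wb'))
print(F['wrist']['extrinsics'].round(3).tolist())
a=F['wrist']['pixels'][:,:,::-1]
cv2.imwrite('pics/w2.png',a)
E
```

```text
clock: 5.3
tool_pos: [0.5348, -0.0675, 0.2149]
tool_rot: [-3.141, -0.001, 3.089]
wrist_force: [-0.7, -0.3, 0.8]
finger_gap: 0.003
finger_force: 0.0
[[0.052, -0.957, -0.286, 0.462], [0.999, 0.05, 0.016, -0.065], [-0.001, -0.287, 0.958, 0.357], [0.0, 0.0, 0.0, 1.0]]
```

View pics/w2.png

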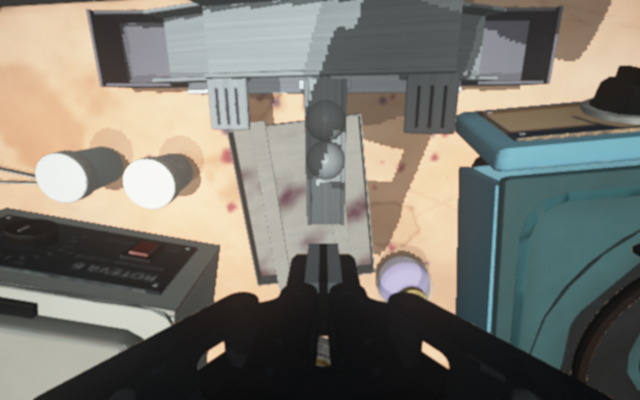

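The gate is over: the left tab at (431,102) is now the large, raised one. Balls still wait at (325,120) and (325,160), the rib is at about (326,181), and the channel's back end at (326,223).

```bash
python3 - <<'E'
import pickle
from h import *
F=pickle.load(open('f2.pkl','rb'));w=F['wrist']
for n,u,v,z in [('bf',325,120,.141),('br',325,160,.14),('rib',326,181,.131),('back',326.5,223,.125),('edge',326.5,81,.13)]: print(n,onz(w,u,v,z).round(4))
E
```

```text
bf [ 0.4761 -0.0645  0.141 ]
br [ 0.5013 -0.0658  0.14  ]
rib [ 0.5174 -0.0659  0.131 ]
back [ 0.5503 -0.0671  0.125 ]
edge [ 0.4529 -0.0623  0.13  ]
```

```bash
python3 -m creep '[[-0.2,0,2.5,0,-1],[0,0,2.5,0,-1],[0,0,1.8,0,-1],[0,0,0.9,0,-1],[0,0,0,0,-1],[0,0,0,0,-1],[0,0,0,0,-1]]' && python3 -m creep '[[0.3,0,0,0,-1],[0.3,0,0,0,-1],[0.3,0,0,0,-1],[0.3,0,0,0,-1],[0.3,0,0,0,-1],[0.3,0,0,0,-1],[0.3,0,0,0,-1],[0,0,0,0,-1],[0,0,0,0,-1]]'
```

```text
clock: 6.1
tool_pos: [0.5378, -0.0685, 0.1392]
tool_rot: [-3.141, 0.002, 3.088]
wrist_force: [-0.4, 0.3, -0.2]
finger_gap: 0.002
finger_force: 0.0
clock: 7.0
tool_pos: [0.5186, -0.0677, 0.1395]
tool_rot: [-3.14, 0.006, 3.087]
wrist_force: [3.8, 0.4, 6.0]
finger_gap: -0.001
finger_force: 2.5
```

Up-force of 6 N: the tips are likely riding on the rear ball's shoulder. I'll back off and look.

```bash
python3 -m creep '[[-0.6,0,0,0,-1],[-0.6,0,0,0,-1],[-0.6,0,0,0,-1],[-0.3,0,0,0,-1],[0,0,0,0,-1],[0,0,0,0,-1],[0,0,0,0,-1]]'
python3 - <<'E'
from plant import optics
import cv2,pickle
f=optics.grab_frame("wrist");pickle.dump(f,open('f3.pkl','wb'))
cv2.imwrite('pics/w3.png',cv2.resize(f['pixels'][60:300,220:440,::-1],None,fx=2.4,fy=2.4,interpolation=cv2.INTER_CUBIC))
E
```

```text
clock: 7.7
tool_pos: [0.5367, -0.068, 0.138]
tool_rot: [3.141, -0.001, 3.088]
wrist_force: [-0.3, -0.2, 0.0]
finger_gap: -0.0
finger_force: 0.0
```

View pics/w3.png

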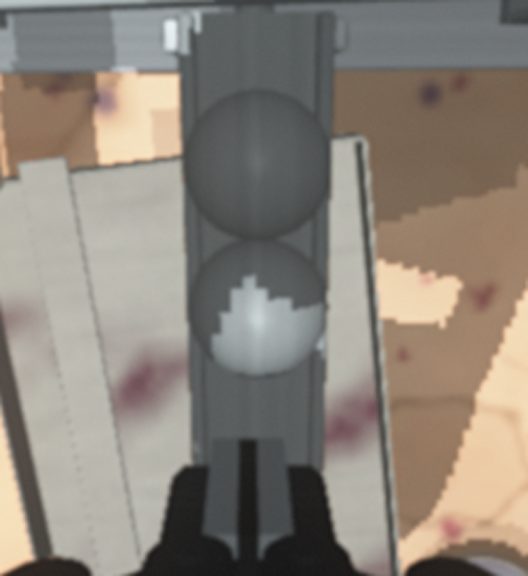

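Balls are still in place at (327,128) and (327,188). The tips' front edge is at row 243, columns about 305–341. Checking the tip size.

```bash
python3 - <<'E'
import pickle
from h import *
w=pickle.load(open('f3.pkl','rb'))
for n,u,v,z in [('bf',220+257/2.4,60+163/2.4,.141),('br',220+257/2.4,60+308/2.4,.14),('ballback',327,60+375/2.4,.14)]+[('tip',u,243,z) for z in (.138,.145,.15) for u in (308,338)]: print(n,z,onz(w,u,v,z).round(4))
E
```

```text
bf 0.141 [ 0.476  -0.0643  0.141 ]
br 0.14 [ 0.5014 -0.0655  0.14  ]
ballback 0.14 [ 0.5139 -0.0662  0.14  ]
tip 0.138 [ 0.5271 -0.0755  0.138 ]
tip 0.138 [ 0.5278 -0.0619  0.138 ]
tip 0.145 [ 0.5239 -0.075   0.145 ]
tip 0.145 [ 0.5246 -0.0621  0.145 ]
tip 0.15 [ 0.5217 -0.0746  0.15  ]
tip 0.15 [ 0.5224 -0.0622  0.15  ]
```

The tips are only about 14 mm wide at the end and were right at equator height. I'll lower them 5 mm, shift 2 mm left and push again.

```bash
python3 -m creep '[[0,0.2,0.5,0,-1],[0,0,0,0,-1],[0,0,0,0,-1]]' && python3 -m creep '[[0.4,0,0,0,-1],[0.4,0,0,0,-1],[0.3,0,0,0,-1],[0.2,0,0,0,-1],[0,0,0,0,-1],[0,0,0,0,-1]]' && python3 -m creep '[[0.2,0,0,0,-1],[0.2,0,0,0,-1],[0,0,0,0,-1]]'
```

```text
clock: 8.05
tool_pos: [0.537, -0.066, 0.133]
tool_rot: [3.141, -0.001, 3.088]
wrist_force: [0.6, -0.0, -0.4]
finger_gap: 0.0
finger_force: 0.0
clock: 8.65
tool_pos: [0.5242, -0.0654, 0.1333]
tool_rot: [-3.142, 0.0, 3.088]
wrist_force: [1.4, -0.4, -0.3]
finger_gap: 0.002
finger_force: 0.0
clock: 8.95
tool_pos: [0.52, -0.0651, 0.1332]
tool_rot: [3.142, -0.0, 3.088]
wrist_force: [0.1, 0.2, 0.3]
finger_gap: -0.004
finger_force: 0.1
```

```bash
python3 -m creep '[[0.3,0,-0.015,0,-1],[0.3,0,-0.015,0,-1],[0.3,0,-0.015,0,-1],[0.3,0,-0.015,0,-1],[0.3,0,-0.015,0,-1]]' && python3 -m creep '[[0.2,0,-0.01,0,-1],[0.2,0,-0.01,0,-1],[0.2,0,-0.01,0,-1],[0.2,0,-0.01,0,-1],[0,0,0,0,-1],[0,0,0,0,-1]]'
python3 - <<'E'
from plant import optics
import cv2,pickle
f=optics.grab_frame("wrist")
cv2.imwrite('pics/w4.png',f['pixels'][:,:,::-1])
E
```

```text
clock: 9.45
tool_pos: [0.505, -0.0644, 0.134]
tool_rot: [-3.142, 0.0, 3.088]
wrist_force: [0.9, -0.6, -0.8]
finger_gap: 0.003
finger_force: 0.5
clock: 10.05
tool_pos: [0.4968, -0.0638, 0.1342]
tool_rot: [3.141, -0.001, 3.088]
wrist_force: [-0.1, 0.8, -0.1]
finger_gap: 0.0
finger_force: 0.0
```

View pics/w4.png

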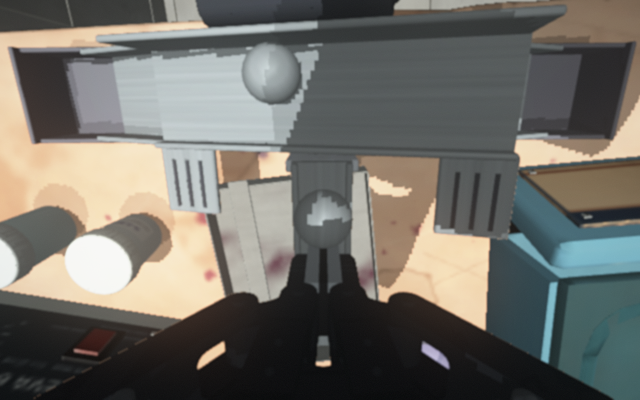

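The front ball has dropped and is rolling right down the gate, at (271,72); the rear one is at the tips, at (323,218). I'll let the first ball finish, then push the second.

```bash
python3 -m creep '[[0,0,0,0,-1],[0,0,0,0,-1],[0,0,0,0,-1],[0,0,0,0,-1],[0,0,0,0,-1],[0,0,0,0,-1],[0,0,0,0,-1],[0,0,0,0,-1],[0,0,0,0,-1],[0,0,0,0,-1]]' && python3 -m creep '[[0.3,0,-0.015,0,-1],[0.3,0,-0.015,0,-1],[0.3,0,-0.015,0,-1],[0.3,0,-0.015,0,-1],[0.3,0,-0.015,0,-1],[0.3,0,-0.015,0,-1],[0.3,0,-0.015,0,-1],[0.3,0,-0.015,0,-1],[0.2,0,-0.01,0,-1],[0,0,0,0,-1],[0,0,0,0,-1]]' && python3 -m creep '[[-1,0,-1,0,-1],[-1,0,-3,0,-1],[0,0,-3,0,-1],[0,0,-3,0,-1],[0,0,0,0,-1],[0,0,0,0,-1],[0,0,0,0,-1],[0,0,0,0,-1],[0,0,0,0,-1],[0,0,0,0,-1]]'
python3 - <<'E'
from plant import optics
import cv2,pickle
f=optics.grab_frame("wrist")
cv2.imwrite('pics/w5.png',f['pixels'][:,:,::-1])
E
```

```text
clock: 11.1
tool_pos: [0.4973, -0.0639, 0.1344]
tool_rot: [-3.142, -0.0, 3.088]
wrist_force: [-0.3, -0.4, 0.4]
finger_gap: -0.001
finger_force: 0.0
clock: 12.2
tool_pos: [0.4713, -0.0626, 0.1357]
tool_rot: [-3.142, 0.0, 3.088]
wrist_force: [-0.1, 0.1, 0.0]
finger_gap: 0.001
finger_force: 0.0
clock: 13.2
tool_pos: [0.491, -0.0635, 0.2349]
tool_rot: [3.141, -0.002, 3.088]
wrist_force: [-0.4, 0.4, -1.1]
finger_gap: -0.002
finger_force: 0.0
```

View pics/w5.png

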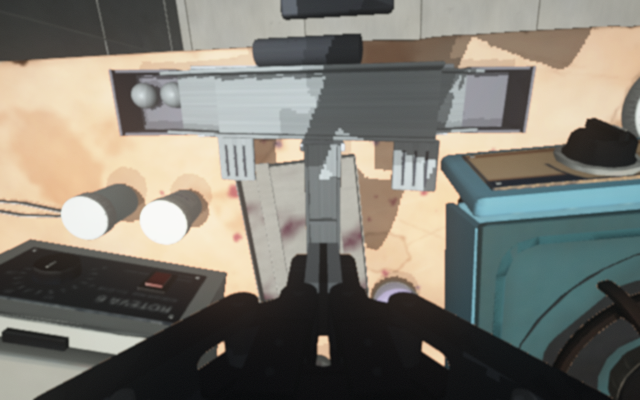

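Both balls are at the right tray, (145,95) and (172,94). I'll let them settle and check once more.

```bash
python3 -m creep '[[0,2,-2,0,-1],[0,-4,-2,0,-1],[0,-4,0,0,-1],[0,0,0,0,-1],[0,0,0,0,-1],[0,0,0,0,-1],[0,0,0,0,-1],[0,0,0,0,-1],[0,0,0,0,-1],[0,0,0,0,-1],[0,0,0,0,-1],[0,0,0,0,-1]]'
python3 - <<'E'
from plant import optics
import cv2,pickle
import numpy as np
f=optics.grab_frame("wrist");g=optics.grab_frame("wrist");pickle.dump(g,open('f6.pkl','wb'))
print('diff',np.abs(f['pixels'].astype(int)-g['pixels'])[:160].max())
cv2.imwrite('pics/w6.png',cv2.resize(g['pixels'][40:200,100:360,::-1],None,fx=3,fy=3))
E
```

```text
clock: 14.45
tool_pos: [0.4881, -0.1235, 0.2757]
tool_rot: [3.142, -0.0, 3.088]
wrist_force: [0.6, -0.8, -0.4]
finger_gap: -0.0
finger_force: 0.0
diff 94
```

View pics/w6.png

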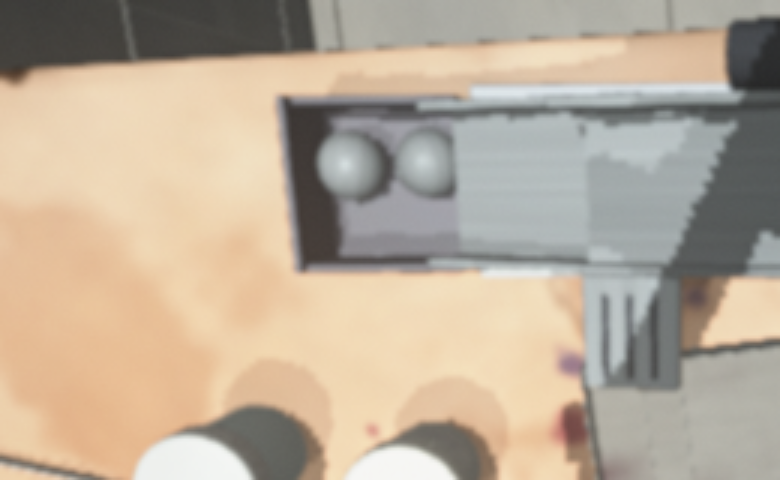

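```bash
python3 - <<'E'
import pickle
from h import *
from plant import optics
w=pickle.load(open('f6.pkl','rb'))
a=-.045;R=np.array([[np.cos(a),-np.sin(a)],[np.sin(a),np.cos(a)]])
for u,v in [(353,165),(427,162)]:
    p=onz(w,100+u/3,40+v/3,.0205);print(p.round(4),(R.T@(p[:2]-[.4305,-.0625])).round(4))
f=optics.grab_frame("wrist")['pixels'].astype(int);g=optics.grab_frame("wrist")['pixels'].astype(int)
print('diff near tray',np.abs(f-g)[75:130,190:260].max(),np.abs(f-g)[75:130,190:260].mean())
E
```

```text
[ 0.4081 -0.2383  0.0205] [-0.0145 -0.1766]
[ 0.4085 -0.2107  0.0205] [-0.0153 -0.149 ]
diff near tray 14 0.7588744588744589
```

Both balls are at rest in the right tray: sorter y is −0.177 and −0.149, x about −0.015, all inside the limits.

```bash
python3 -c "
from plant import ctrl
print(ctrl.close_job())"
```

```text
the job is handed in; nothing more can be done
None
```

I tipped the gate from left to right and pushed both balls off the channel; they rolled into the right tray and lay still there before I handed the job in, though no verdict came back.

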